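Snap the counter picture frame shut

ROBOT

A 7-joint arm with a two-finger parallel gripper is mounted at the origin on a cart in front of the work surface, level with it; the furniture and walls round the work are solid. World frame = base frame: x ahead of the robot, y to its left, z up, the work surface at z = 0. Lengths are in m, angles in rad, forces in N, time in s.
With the tool pointing down it reaches from about 0.425 to 0.825 m from the base axis. Payload 3.6 kg.
Tool frame: the origin (TCP) lies on the centre line of the jaws, within the pads' length; the fingertips stand 22 mm ahead of it and the grasp point (between the pads) lies 3 mm ahead of it; z points along the fingers, y is the line along which they close (so a half turn about z gives the same grasp; the last joint's range is limited). The gripper opens to 85 mm and grips with 20 to 120 N. Pads are 22 mm wide; open, the fingers measure 114 mm over their backs; the gripper's body (76 mm by 85 mm) begins 54 mm behind the grasp point. The pads swing forward as they close: fully open they stand 13 mm farther back than shut.
Start: joints at [-1.129, 0.615, -0.013, 1.423, 0.008, 1.103, -0.04], TCP at [0.293, 0.58, 0.253] pointing down, gripper open.
Joint ranges: [-3.12, 3.12], [-0.3, 2.06], [-1.34, 1.32], [0.26, 2.42], [-1.36, 4.5], [0.01, 1.98], [-2.84, 2.84]. Speed limits (rad/s): [2.79, 2.79, 3.14, 3.14, 3.14, 3.14, 3.14].

INTERFACE

Orientations are given as a rotation vector (axis times angle).
In Python, from workcell import telemetry, vision, r gives the robot as it stands.
- The arm moves only by the shell command python3 -m jog 'ROWS' [OPENING] [FORCE]. ROWS is JSON, a list of rows, each a list of 2 entries, a list of its own where there are three numbers: the shift along the tool's x, y, z in mm, then the turn, a rotation vector about the tool's x, y, z in degrees. A call has 1 to 8 rows; each row shifts and turns the commanded pose from where the row before left it, along the tool's axes as they then stand; what a row does not reach is not made up. A row lasts 1/10 s, in which the tool goes at most 50 mm and 8.59 degrees, less where a joint would pass 70% of its speed; a pose out of reach is approached as far as the arm can. A call is refused whole if a number of a shift passes 50 or a number of a turn 8.59, either way. A call with a gripper value outside its range is refused whole. OPENING is the opening, from 0 (shut) to 1 (fully open), set as the call begins (- or left out, the last holds). The fingers move at their own pace and stop on an object; FORCE is the grip in N (left out, the last holds). Time passes only in rows, so rows that do not move let the fingers close. It gives the time, the measured TCP pose, the force, the opening and the grip force at its end, in the units of the state.
- telemetry.get_state(): the state, without advancing time (a new reading comes with each control period).
- vision.get_image(name): name is "side" or "top"; returns (picture, depth): 480x640x3 uint8, blue, green, red; 480x640 float32, m along the optical axis (not along the pixel's ray), 0 where there is no reading.
- vision.camera_info(name): a dict with "K" (3x3 intrinsics, pixels), "T" (4x4, takes a point from camera to world coordinates). Camera axes: x right, y down, z forward; pixel columns grow to the right and rows downward; lengths in m; the calibration is good to about 2 mm. A picture is of the moment at which its call begins. camera_info takes no time and is no camera call.
- r.close_job(): hands the job in; it is judged then, once.
The state is a dict: "time_s": time; "q": joint angles; "joint_vel": joint speeds; "joint_torque": joint torques, N m; "eef_pos": TCP position; "orientation": TCP orientation; "force": force on the tool from outside, world axes, zero at the start; "ft_torque": the same for the moment, N m; "grip_width": finger opening in m; "finger_force": force on a finger pad.
Only numpy, scipy, OpenCV 4.12 (cv2) and the standard library are available. Lean on these libraries where they do the work, as an engineer would, in place of code of your own. Each camera call takes 0.05 s, during which the arm holds its last target. There are 200 camera calls.

TASK

The new picture card lies in the aluminium snap frame on the counter, but the frame's four edge rails still stand open. Press each rail down with the fingertips until all four have clicked shut, flat over the edges of the card. Only press: do not pick up or tip the frame or push it away from its place, and leave the goods around it where they are.

Things in the scene. Friction and masses are not known exactly. Their poses are not given: they have to be found in the camera images.
- frame: aluminium snap frame, loose, about 0.75 kg, flat on the counter: outer 135 mm along its x, 178 mm along its y, base 9.5 mm high, 15.2 mm over shut rails. Stiff picture card inside (top 7.3 mm up); four mitred edge rails round it, each hinged on its outer edge. Origin: centre of the underside, z up; at yaw 0 x points away from the robot, y left; turned up to 17 degrees
- near_rail (a joint): angle of the edge rail on the frame's front long side (the -x side of the frame's own axes, nearest the robot), rad: 0 = shut flat, grows as it stands up (starts at 0.68 to 0.95, stop 1.1). 178 mm long, 21 mm wide, 5 mm thick. Stays where left above 0.6; from there a spring catch resists closing (5 to 10 N down on the lip) as far as about 0.28, then throws the rail shut and holds it; let go between, it springs back to 0.6
- near_rail_lip (a point): middle of the free inner lip of this rail, on its upper face, 17 mm inwards of its hinge line; it moves with the rail and lies 13.4 mm above the counter when the rail is shut. The point's z is the rail's upper-face normal, its x points from the hinge to the lip (with the rail shut: along the frame's +x)
- near_rail_hinge (a point): middle of the hinge line of this rail, fixed to the frame, 2 mm inside its outer edge and 10 mm above the counter; the inwards direction, across the rail towards the card, is the frame's +x; the point's axes are the frame's axes
- far_rail (a joint): angle of the edge rail on the frame's back long side (+x side), rad: 0 = shut flat, grows as it stands up (starts at 0.68 to 0.95, stop 1.1). 178 mm long, 21 mm wide, 5 mm thick. Stays where left above 0.6; from there a spring catch resists closing (5 to 10 N down on the lip) as far as about 0.28, then throws the rail shut and holds it; let go between, it springs back to 0.6
- far_rail_lip (a point): middle of the free inner lip of this rail, on its upper face, 17 mm inwards of its hinge line; it moves with the rail and lies 13.4 mm above the counter when the rail is shut. The point's z is the rail's upper-face normal, its x points from the hinge to the lip (with the rail shut: along the frame's -x)
- far_rail_hinge (a point): middle of the hinge line of this rail, fixed to the frame, 2 mm inside its outer edge and 10 mm above the counter; the inwards direction, across the rail towards the card, is the frame's -x; the point's axes are the frame's axes
- left_rail (a joint): angle of the edge rail on the frame's left short side (+y side), rad: 0 = shut flat, grows as it stands up (starts at 0.68 to 0.95, stop 1.1). 135 mm long, 21 mm wide, 5 mm thick. Stays where left above 0.6; from there a spring catch resists closing (5 to 10 N down on the lip) as far as about 0.28, then throws the rail shut and holds it; let go between, it springs back to 0.6
- left_rail_lip (a point): middle of the free inner lip of this rail, on its upper face, 17 mm inwards of its hinge line; it moves with the rail and lies 13.4 mm above the counter when the rail is shut. The point's z is the rail's upper-face normal, its x points from the hinge to the lip (with the rail shut: along the frame's -y)
- left_rail_hinge (a point): middle of the hinge line of this rail, fixed to the frame, 2 mm inside its outer edge and 10 mm above the counter; the inwards direction, across the rail towards the card, is the frame's -y; the point's axes are the frame's axes
- right_rail (a joint): angle of the edge rail on the frame's right short side (-y side), rad: 0 = shut flat, grows as it stands up (starts at 0.68 to 0.95, stop 1.1). 135 mm long, 21 mm wide, 5 mm thick. Stays where left above 0.6; from there a spring catch resists closing (5 to 10 N down on the lip) as far as about 0.28, then throws the rail shut and holds it; let go between, it springs back to 0.6
- right_rail_lip (a point): middle of the free inner lip of this rail, on its upper face, 17 mm inwards of its hinge line; it moves with the rail and lies 13.4 mm above the counter when the rail is shut. The point's z is the rail's upper-face normal, its x points from the hinge to the lip (with the rail shut: along the frame's +y)
- right_rail_hinge (a point): middle of the hinge line of this rail, fixed to the frame, 2 mm inside its outer edge and 10 mm above the counter; the inwards direction, across the rail towards the card, is the frame's +y; the point's axes are the frame's axes
- boxed_candle: white pillar candle with painted flowers on a square black base card, 60 x 60 x 66 mm tall, standing near the right end of the frame; origin at the centre of its underside
- stick_candle: painted stick candle lying down, 157 mm long, 17 mm thick, just left of the frame; origin at the centre of its underside
- brooch_a: enamelled flower brooch lying flat, 34 mm across, 8 mm high, left of the frame; origin at the centre of its underside
- brooch_b: enamelled flower brooch lying flat, 34 mm across, 8 mm high, left of the frame, farther from the robot; origin at the centre of its underside
- front_candle_3: white pillar candle on a square black base card, 61 x 61 x 66 mm tall, standing farther right; origin at the centre of its underside
- front_candle_4: white pillar candle on a square black base card, 55 x 55 x 66 mm tall, standing farther right, towards the back; origin at the centre of its underside
- flat_sachet: flat paper sachet lying on the counter, 66 x 98 x 9 mm, farther right near the front edge; origin at the centre of its underside

How it is judged:
By the outcome, as a careful person would: the job done as asked, in the order asked, and still so for the second after the job is handed in, with the robot touching nothing.
It also fails if it takes over 51 s, if anything falls off the work surface, if the arm or the gripper's body presses on something with over 40 N, if the wrist force passes 120 N, or if a joint passes its speed limit or range.

## Working session

There is one attempt and no reset: what is moved stays moved. The work goes in short steps, Python scripts to look and compute and a shell command to move; the robot and the scene stay as the last step left them, time stands still between calls to the robot, and variables do not carry over. Pictures are saved under pics/ and viewed, at most 10 in all, crops included, and the job is handed in when it is done.

```bash
mkdir -p pics; python3 - <<'E'
from workcell import telemetry, vision, r
import cv2,numpy as np
for n in("top","side"):
    im,d=vision.get_image(n); cv2.imwrite(f"pics/{n}0.png",im); np.save(f"{n}0.npy",d)
    c=vision.camera_info(n);print(n,np.round(c["K"],1).tolist(),np.round(c["T"],3).tolist())
s=telemetry.get_state();print(s)
E
```

```text
top [[524.2, 0.0, 324.1], [0.0, 524.2, 240.9], [0.0, 0.0, 1.0]] [[0.014, -0.998, 0.067, 0.449], [-1.0, -0.015, -0.016, 0.133], [0.017, -0.067, -0.998, 1.176], [0.0, 0.0, 0.0, 1.0]]
side [[583.4, 0.0, 316.4], [0.0, 583.4, 239.2], [0.0, 0.0, 1.0]] [[-0.931, -0.173, 0.322, 0.18], [-0.365, 0.393, -0.844, 1.015], [0.02, -0.903, -0.429, 0.497], [0.0, 0.0, 0.0, 1.0]]
{'time_s': 0.1, 'q': array([-1.12949716,  0.61581777, -0.01261309,  1.42472751,  0.00809547,
        1.10340522, -0.04037702]), 'joint_vel': array([ 0.00013776, -0.00098289,  0.00120358, -0.00422817, -0.00074514,
       -0.00033243,  0.00136373]), 'joint_torque': array([ 1.57150065e-03, -4.70379925e+01,  2.60421820e-01, -1.71571255e+01,
        1.01602986e-02,  5.83308429e-03,  8.59698361e-06]), 'eef_pos': array([0.29280469, 0.57960764, 0.2522607 ]), 'orientation': array([-0.72788926, -3.05558027,  0.00353527]), 'force': array([ 0.15126297, -0.75360619,  0.50009754]), 'ft_torque': array([ 0.01767582, -0.00451749, -0.03021435]), 'finger_force': 0.0, 'grip_width': 0.08529563784881929}
```

View pics/top0.png

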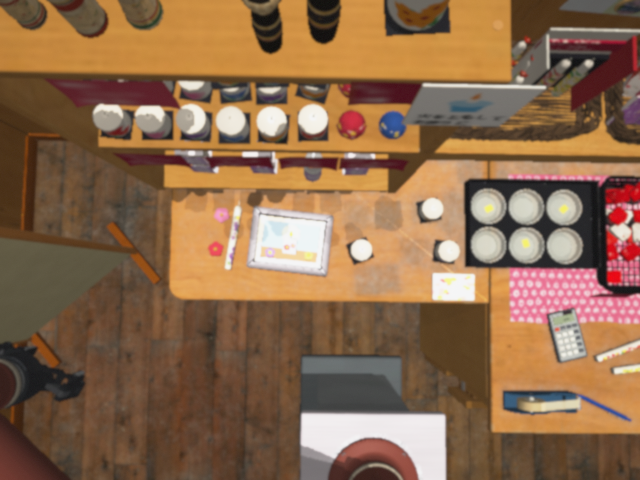

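View pics/side0.png

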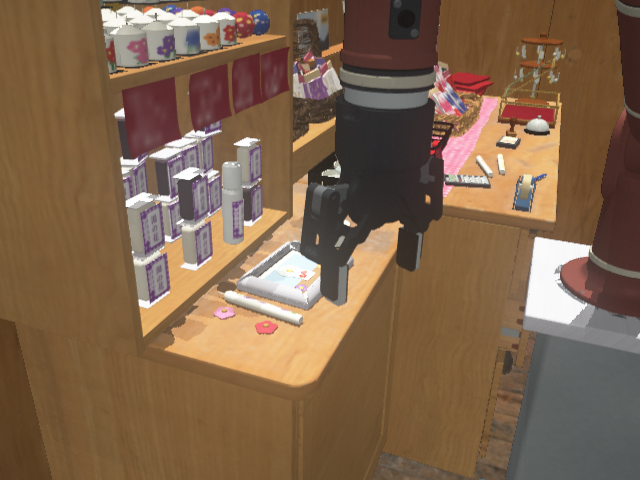

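The top view shows the frame at about cols 248–333, rows 207–276, with the stick candle at col 233 to its left and the boxed candle at (360,250). The shelf starts at about row 190, behind the frame. The side view shows the rails standing up and the gripper at front left.

```bash
cat >h.py <<'E'
from workcell import telemetry, vision, r
import cv2,numpy as np
from scipy.spatial.transform import Rotation as R
def cloud(n,d):
    c=vision.camera_info(n);K,T=c["K"],c["T"]
    v,u=np.mgrid[:480,:640]
    p=np.stack([(u-K[0][2])/K[0][0]*d,(v-K[1][2])/K[1][1]*d,d],-1)
    return p@np.array(T)[:3,:3].T+np.array(T)[:3,3]
E
python3 - <<'E'
from h import *
d=np.load("top0.npy");P=cloud("top",d);im=cv2.imread("pics/top0.png")
Z=P[...,2]
print("counter",np.median(Z[225:260,380:420]), "shelf rows col290", [(v,np.round(P[v,290],3).tolist()) for v in range(130,212,6)])
z0=np.median(Z[255:285,345:355]);print(z0)
sub=(Z[200:285:3,240:342:3]-z0)*1000
print(np.round(sub).astype(int))
m=((Z-z0>.005)&(Z-z0<.045)).astype(np.uint8);m[:, :243]=0;m[:,340:]=0;m[:200]=0;m[290:]=0
c=max(cv2.findContours(m,0,2)[0],key=cv2.contourArea);print(cv2.minAreaRect(c))
b=cv2.boxPoints(cv2.minAreaRect(c))
q=P[m>0][:,:2];print(cv2.minAreaRect((q*1000).astype(np.float32)))
cr=cv2.resize(im[195:290,235:375],None,fx=5.6,fy=5.6,interpolation=cv2.INTER_CUBIC);cv2.imwrite("pics/crop.png",cr)
E
```

```text
counter -0.0005483076759674743 shelf rows col290 [(130, [0.675, 0.175, 0.373]), (136, [0.666, 0.175, 0.372]), (142, [0.656, 0.175, 0.373]), (148, [0.647, 0.175, 0.371]), (154, [0.721, 0.193, 0.015]), (160, [0.639, 0.177, 0.325]), (166, [0.639, 0.179, 0.278]), (172, [0.679, 0.192, 0.021]), (178, [0.666, 0.192, 0.02]), (184, [0.652, 0.192, 0.021]), (190, [0.642, 0.192, 0.003]), (196, [0.628, 0.192, 0.002]), (202, [0.615, 0.192, 0.001]), (208, [0.601, 0.192, 0.001])]
-0.00041268079080236664
[[   1   -1   -2    5    5    3    1    4    0    3    0    1   -2    1
     3    1    4    2    1    5   -1    1    2    2    1    0    1    3
  1176    3    0    2    0   -2]
 [   0    3    0   -1   -2    1   -1    4    1    1    1    1    2    0
     0   -3    3   -1    1    0    2    0   -1   -5   -3    0    4   -3
     0   -1   -2   -2    0   -1]
 [  11    0    2   -2   -2   18   15    1   -1    2    0    2   -2   -2
     0    0    1    0   -1    1    3    3   -1    1    3    4    0   -4
     1    1   -2    3    1    3]
 [  15    4    1    0    1   12   15   24   24   21   18   22   23   17
    
[... 4032 characters left out ...]
  -1    0    1    1   -4    2   -1
     1    0   -3   -3   -2    0   -3    0    3    1   -2    3    2    0
     1    0   -3    1   -3    0]
 [   0    2   -2   -2   -2    1    3    0    4    1   -3   -3    0    2
    -2    2    2    2   -2    0    1    1    0   -3    0   -2   -2    2
     2   -2   -1   -2    2    0]
 [  -4    3    0    0    0    2    5    1   -5    0    1    2   -5    1
     2    2    3   -2    2    0   -2    3    1   -2   -2    0    7   -1
    -3    3   -1    0    1   -3]]
((290.01080322265625, 240.88815307617188), (82.13243103027344, 63.47764587402344), 5.5275397300720215)
((520.4054565429688, 186.92474365234375), (195.23577880859375, 212.74667358398438), 4.720521450042725)
```

View pics/crop.png

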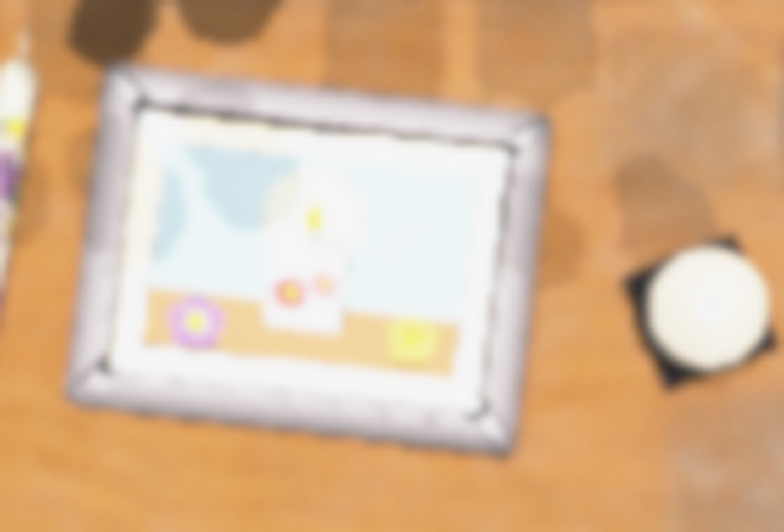

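The crop shows the outer frame corners at about (113,65), (550,115), (510,455) and (70,400) in crop pixels (×5.6, origin 235,195). All four rails are raised.

```bash
cat >>h.py <<'E'
def ray(n,uv,z):
    c=vision.camera_info(n);K,T=np.array(c["K"]),np.array(c["T"])
    d=T[:3,:3]@np.linalg.inv(K)@[uv[0],uv[1],1];o=T[:3,3];return o+d*(z-o[2])/d[2]
def to(p,yaw):
    """remaining tool-axis shift (mm) and turn (deg) to TCP p with tool y along frame y, z down"""
    s=telemetry.get_state();R0=R.from_rotvec(s["orientation"])
    Rt=R.from_matrix(R.from_euler('z',yaw).as_matrix()@np.diag([-1,1,-1.]))
    sh=R0.inv().apply(np.array(p)-s["eef_pos"])*1000
    tw=np.degrees((R0.inv()*Rt).as_rotvec())
    return np.round(sh,1),np.round(tw,2),np.round(s["eef_pos"],4),np.round(s["force"],1),s["time_s"]
E
python3 - <<'E'
from h import *
q=np.array([[113,65],[550,115],[510,455],[70,400]])/5.6+[235,195]-.4
w=np.array([ray("top",a,.011)[:2] for a in q]);print(w,[np.linalg.norm(w[i]-w[i-1]) for i in range(4)])
c=w.mean(0);ydir=(w[0]-w[1])+(w[3]-w[2]);xdir=(w[0]-w[3])+(w[1]-w[2])
print(c,np.degrees(np.arctan2(-ydir[0],ydir[1])),np.degrees(np.arctan2(xdir[1],xdir[0])))
# depth based
d=np.load("top0.npy");P=cloud("top",d)
m=(P[...,2]>.006)&(P[...,2]<.04);m[:,:246]=0;m[:,338:]=0;m[:203]=0;m[285:]=0
m=cv2.morphologyEx(m.astype(np.uint8),cv2.MORPH_OPEN,np.ones((3,3)))
print(cv2.minAreaRect((P[m>0][:,:2]*1000).astype(np.float32)), P[m>0][:,:2].mean(0))
print(to([c[0],c[1],.2],-.1))
E
```

```text
[[0.60280872 0.26970233]
 [0.58557061 0.09514457]
 [0.44989891 0.10923374]
 [0.46914902 0.28361153]] [np.float64(0.13438148328978908), np.float64(0.17540684949070495), np.float64(0.13640129799508882), np.float64(0.175437116974426)]
[0.52685681 0.18942304] -5.969728283112628 -5.934871395381351
((527.6360473632812, 189.65447998046875), (180.01022338867188, 136.95335388183594), 84.34191131591797) [0.52517436 0.19008201]
(array([-384.8, -242.6,   52.8]), array([-1.300e-01, -2.000e-02, -2.107e+01]), array([0.2928, 0.5796, 0.2523]), array([ 0.2, -0.8,  0.5]), 0.1)
```

```bash
python3 -m jog '[[[-40,-25,0],[0,0,0]],[[-40,-25,0],[0,0,0]],[[-40,-25,0],[0,0,0]],[[-40,-25,0],[0,0,0]],[[-40,-25,0],[0,0,0]],[[-40,-25,0],[0,0,0]],[[-40,-25,0],[0,0,0]],[[-40,-25,0],[0,0,0]]]' 0 30
python3 -m jog '[[[-32,-21,0],[0,0,0]],[[-32,-21,0],[0,0,0]],[[0,0,20],[0,0,-7]],[[0,0,20],[0,0,-7]],[[0,0,10],[0,0,-7]],[[0,0,0],[0,0,0]],[[0,0,0],[0,0,0]]]'
cat >p.py <<'E'
from h import *
import sys
C=np.array([.527,.1895]);Y=-.1036
def tgt(dx,dy,z):
    v=R.from_euler('z',Y).apply([dx,dy,0])[:2]+C;return [v[0],v[1],z]
E
cat >>p.py <<'E'
if __name__=="__main__":
    a=[float(x) for x in sys.argv[1:]];print(*to(tgt(*a),Y))
E
python3 p.py -.050 0 .072
```

```text
time_s: 0.9
eef_pos: [0.489, 0.2555, 0.253]
orientation: [-0.728, -3.056, 0.001]
force: [0.4, 0.2, 0.4]
grip_width: 0.0004
finger_force: 0.0
time_s: 1.6
eef_pos: [0.5267, 0.1909, 0.2033]
orientation: [-0.163, -3.137, 0.0]
force: [-0.9, -0.4, 1.2]
grip_width: 0.0001
finger_force: 0.0
[ 49.5  -1.4 131.3] [-0.01 -0.03 -0.02] [0.5267 0.1909 0.2033] [-0.9 -0.4  1.2] 1.6
```

```bash
python3 -m jog '[[[12.5,0,35],[0,0,0]],[[12.5,0,35],[0,0,0]],[[12.5,0,35],[0,0,0]],[[12,-1,25],[0,0,0]],[[0,0,0],[0,0,0]],[[0,0,0],[0,0,0]]]'
python3 p.py -.050 0 .050; python3 - <<'E'
from h import *
a,d=vision.get_image("top");b,d=vision.get_image("side")
cv2.imwrite("pics/c1.png",np.hstack([cv2.resize(x,(390,390),interpolation=cv2.INTER_CUBIC) for x in (a[180:300,230:350],b[180:340,220:380])]))
E
```

```text
time_s: 2.2
eef_pos: [0.4786, 0.1956, 0.0742]
orientation: [0.16, 3.135, 0.001]
force: [0.2, -0.7, 0.5]
grip_width: -0.0
finger_force: 0.0
[ 1.3 -1.1 24.2] [0.04 0.12 0.1 ] [0.4786 0.1956 0.0742] [ 0.2 -0.7  0.5] 2.2
```

View pics/c1.png

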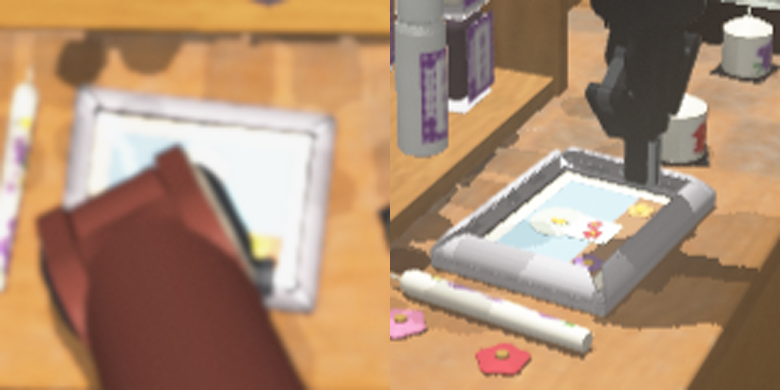

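The closed tips hang above the middle of the near rail at side-crop pixel (645,180), clear of the other goods. I'll press now.

```bash
python3 -m jog '[[[1,-1,12],[0,0,0]],[[0,0,8],[0,0,0]],[[0,0,4],[0,0,0]],[[0,0,3],[0,0,0]],[[0,0,0],[0,0,0]]]'; python3 -m jog '[[[0,0,3],[0,0,0]],[[0,0,2],[0,0,0]],[[0,0,0],[0,0,0]]]'; python3 p.py -.050 0 .0355
```

```text
time_s: 2.8
eef_pos: [0.4775, 0.1938, 0.0463]
orientation: [0.161, 3.136, 0.0]
force: [-0.8, -0.3, 0.9]
grip_width: -0.0002
finger_force: 0.3
time_s: 3.1
eef_pos: [0.4802, 0.1937, 0.043]
orientation: [0.161, 3.129, 0.002]
force: [4.4, -2.6, 8.0]
grip_width: -0.0004
finger_force: 4.1
[3.1 0.7 7.5] [0.11 0.45 0.03] [0.4802 0.1937 0.043 ] [ 4.4 -2.6  8. ] 3.1
```

```bash
python3 -m jog '[[[0,0,-8],[0,0,0]],[[0,0,-8],[0,0,0]],[[0,0,0],[0,0,0]],[[0,0,0],[0,0,0]]]'; python3 p.py -.056 0 .048;  python3 - <<'E'
from h import *
b,d=vision.get_image("side");a,d2=vision.get_image("top")
P=cloud("side",d)
# tip: lowest dark points on gripper ; near rail points
s=telemetry.get_state()["eef_pos"];hs=cv2.cvtColor(b,cv2.COLOR_BGR2HSV)
Q=P.reshape(-1,3);k=(np.linalg.norm(Q[:,:2]-s[:2],axis=1)<.03)&(Q[:,2]>s[2]-.03)&(Q[:,2]<s[2]+.01)&(hs.reshape(-1,3)[:,2]<110)
q=R.from_euler('z',.1036).apply(Q[k]-[.527,.1895,0])*1000
for lo in range(10,60,4):
    t=q[(q[:,2]>=lo)&(q[:,2]<lo+4)]
    if len(t):print(lo,len(t),np.round(np.percentile(t[:,:2],[2,98],axis=0)).tolist())
cv2.imwrite("pics/c2.png",cv2.resize(b[200:310,240:380],(763,600),interpolation=cv2.INTER_CUBIC))
E
```

```text
time_s: 3.5
eef_pos: [0.4756, 0.1944, 0.0573]
orientation: [-0.158, -3.137, -0.0]
force: [0.3, -0.2, -0.8]
grip_width: 0.0
finger_force: 0.0
[4.4 0.5 9.3] [ 0.   -0.05  0.17] [0.4756 0.1944 0.0573] [ 0.3 -0.2 -0.8] 3.5
38 1 [[-64.0, 3.0], [-64.0, 3.0]]
42 22 [[-64.0, -4.0], [-45.0, 13.0]]
46 24 [[-63.0, -1.0], [-47.0, 16.0]]
50 22 [[-64.0, -5.0], [-43.0, 17.0]]
54 26 [[-63.0, -3.0], [-41.0, 16.0]]
58 23 [[-63.0, -0.0], [-43.0, 16.0]]
```

View pics/c2.png

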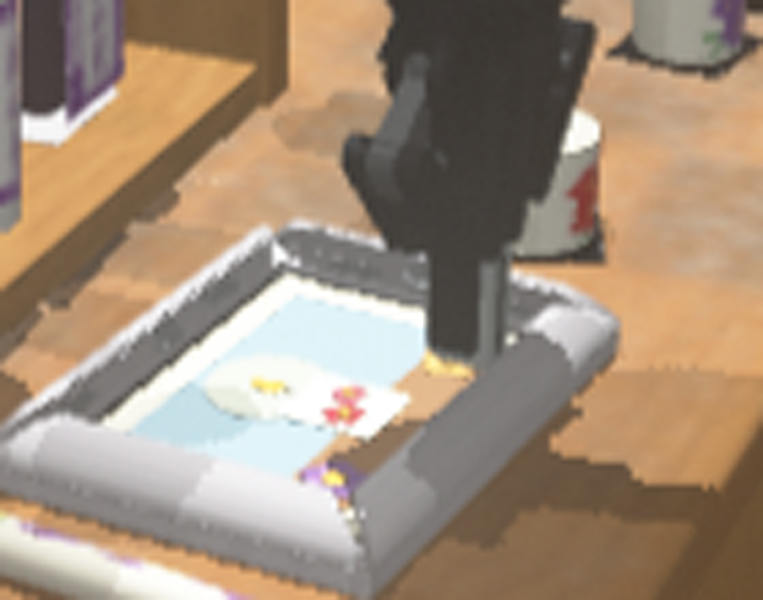

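The tip depth (frame x −64 to −43 mm) does cover the lip. The sideways force was friction from the lip swinging inward, so I'll press again and follow the arc.

```bash
python3 -m jog '[[[2,0,8],[0,0,0]],[[0,0,6],[0,0,0]],[[-1,0,3],[0,0,0]],[[-1,0,3],[0,0,0]],[[-1,0,2],[0,0,0]],[[0,0,0],[0,0,0]]]'; python3 -m jog '[[[-1,0,2],[0,0,0]],[[0,0,1],[0,0,0]],[[0,0,0],[0,0,0]]]'; python3 p.py -.050 0 .0355
```

```text
time_s: 4.2
eef_pos: [0.4767, 0.194, 0.0368]
orientation: [-0.159, -3.137, 0.001]
force: [-4.3, -1.8, 19.5]
grip_width: 0.0003
finger_force: 9.6
time_s: 4.5
eef_pos: [0.4768, 0.194, 0.0365]
orientation: [-0.158, -3.136, 0.001]
force: [-8.8, -3.4, 41.0]
grip_width: -0.0001
finger_force: 20.6
[-0.4  0.7  1. ] [-0.05 -0.1   0.17] [0.4768 0.194  0.0365] [-8.8 -3.4 41. ] 4.5
```

Near rail shut: solid contact at tip height of about 14.6 mm. Next is the far rail.

```bash
python3 -m jog '[[[0,0,-20],[0,0,0]],[[0,0,-20],[0,0,0]],[[-35,0,0],[0,0,0]],[[-35,0,0],[0,0,0]],[[-33,0,0],[0,0,0]],[[0,0,0],[0,0,0]],[[0,0,0],[0,0,0]]]'; python3 p.py .052 0 .048
```

```text
time_s: 5.2
eef_pos: [0.58, 0.183, 0.071]
orientation: [-0.16, -3.135, 0.001]
force: [-0.6, 0.1, -0.8]
grip_width: 0.0003
finger_force: 0.0
[ 1.3  1.  23. ] [-0.05 -0.15  0.08] [0.58  0.183 0.071] [-0.6  0.1 -0.8] 5.2
```

```bash
python3 - <<'E'
from h import *
b,d=vision.get_image("side")
cv2.imwrite("pics/c3.png",cv2.resize(b[200:310,220:360],(763,600),interpolation=cv2.INTER_CUBIC))
E
```

```text
(no output)
```

View pics/c3.png

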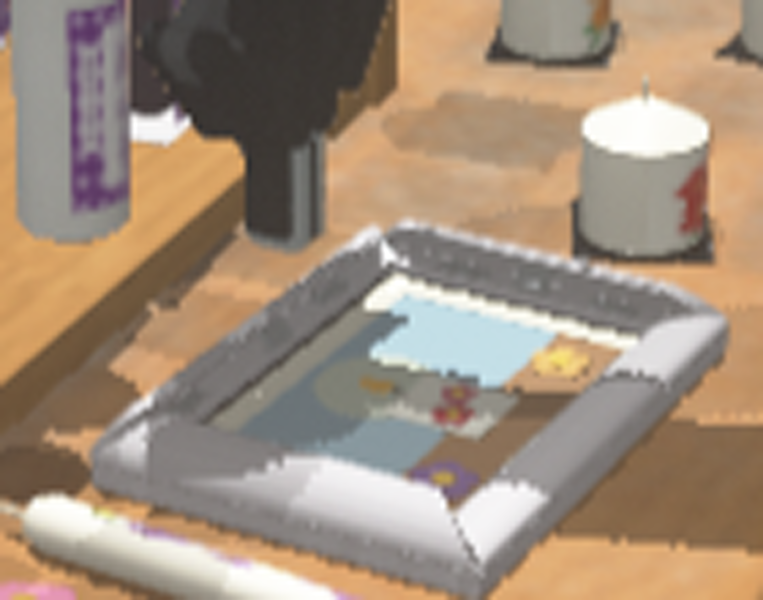

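Near rail now lies flat (right edge of the crop). The tips hang over the far rail at (285,245), clear of the shelf, so I'll descend.

```bash
python3 -m jog '[[[1,1,13],[0,0,0]],[[0,0,9],[0,0,0]],[[0,0,4],[0,0,0]],[[1,0,3],[0,0,0]],[[1,0,3],[0,0,0]],[[1,0,2],[0,0,0]],[[0,0,1],[0,0,0]],[[0,0,0],[0,0,0]]]';  python3 p.py .050 0 .0355
```

```text
time_s: 6.05
eef_pos: [0.5754, 0.1853, 0.037]
orientation: [-0.158, -3.135, 0.001]
force: [-3.0, 0.1, 4.0]
grip_width: -0.0002
finger_force: 2.1
[-1.4 -0.9  1.5] [-0.03 -0.17  0.17] [0.5754 0.1853 0.037 ] [-3.   0.1  4. ] 6.05
```

```bash
python3 -m jog '[[[0,0,2],[0,0,0]],[[0,0,0],[0,0,0]],[[0,0,0],[0,0,0]]]'; python3 -m jog '[[[0,0,-20],[0,0,0]],[[0,0,-20],[0,0,0]],[[16,24,0],[0,0,0]],[[16,24,0],[0,0,0]],[[16,24,0],[0,0,0]],[[0,0,0],[0,0,0]],[[0,0,0],[0,0,0]]]'; python3 p.py 0 .0735 .048
python3 - <<'E'
from h import *
b,d=vision.get_image("side")
cv2.imwrite("pics/c4.png",cv2.resize(b[200:310,220:360],(763,600),interpolation=cv2.INTER_CUBIC))
E
```

```text
time_s: 6.35
eef_pos: [0.5755, 0.1854, 0.0367]
orientation: [-0.158, -3.135, 0.0]
force: [-6.7, 0.2, 14.4]
grip_width: 0.0002
finger_force: 7.2
time_s: 7.05
eef_pos: [0.5366, 0.2618, 0.0749]
orientation: [0.156, 3.137, -0.0]
force: [0.6, -1.3, 0.9]
grip_width: 0.0003
finger_force: 0.0
[ 2.1  0.6 26.9] [-0.01  0.04  0.23] [0.5366 0.2618 0.0749] [ 0.6 -1.3  0.9] 7.05
```

View pics/c4.png

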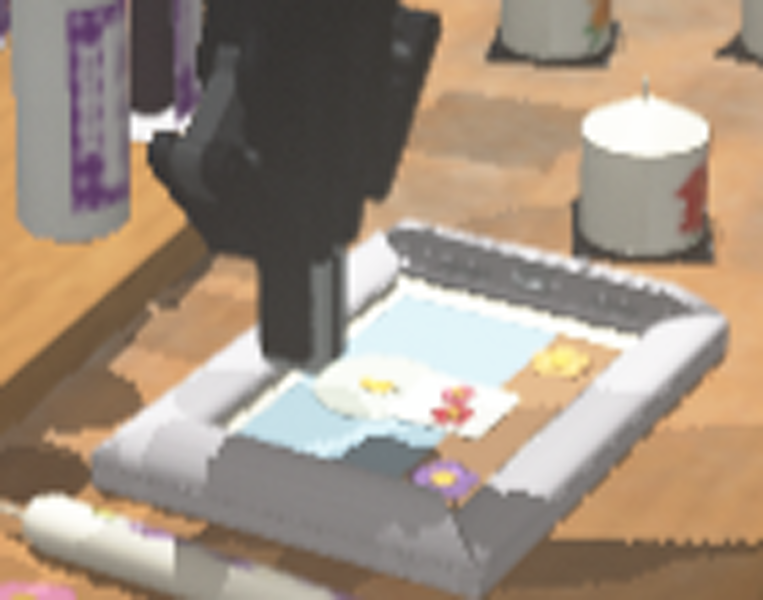

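Far rail is flat too (left edge of the crop), and the frame has not moved. Next, the left rail.

```bash
python3 -m jog '[[[2,1,16],[0,0,0]],[[0,0,10],[0,0,0]],[[0,0,4],[0,0,0]],[[0,-1,3],[0,0,0]],[[0,-1,3],[0,0,0]],[[0,-1,2],[0,0,0]],[[0,0,2],[0,0,0]],[[0,0,0],[0,0,0]]]';  python3 p.py 0 .0715 .0355
```

```text
time_s: 7.9
eef_pos: [0.5351, 0.2577, 0.0365]
orientation: [0.162, 3.137, -0.003]
force: [-1.2, -3.7, 10.3]
grip_width: 0.0
finger_force: 5.1
[1.  2.8 1. ] [-0.12  0.05  0.04] [0.5351 0.2577 0.0365] [-1.2 -3.7 10.3] 7.9
```

```bash
python3 -m jog '[[[0,0,1],[0,0,0]],[[0,0,0],[0,0,0]],[[0,0,0],[0,0,0]]]'; python3 -m jog '[[[0,0,-20],[0,0,0]],[[0,0,-20],[0,0,0]],[[0,-36,0],[0,0,0]],[[0,-36,0],[0,0,0]],[[0,-36,0],[0,0,0]],[[0,-35,0],[0,0,0]],[[0,0,0],[0,0,0]],[[0,0,0],[0,0,0]]]'; python3 p.py 0 -.0735 .048
python3 - <<'E'
from h import *
b,d=vision.get_image("side")
cv2.imwrite("pics/c5.png",cv2.resize(b[200:310,220:360],(763,600),interpolation=cv2.INTER_CUBIC))
E
```

```text
time_s: 8.2
eef_pos: [0.5352, 0.2577, 0.0364]
orientation: [0.161, 3.136, -0.003]
force: [-3.3, -3.5, 14.5]
grip_width: -0.0001
finger_force: 7.6
time_s: 9.0
eef_pos: [0.5202, 0.1165, 0.0742]
orientation: [0.163, 3.137, 0.001]
force: [-0.3, -0.2, -0.9]
grip_width: -0.0003
finger_force: 0.0
[ 0.8 -0.2 26.2] [ 0.03  0.03 -0.01] [0.5202 0.1165 0.0742] [-0.3 -0.2 -0.9] 9.0
```

View pics/c5.png

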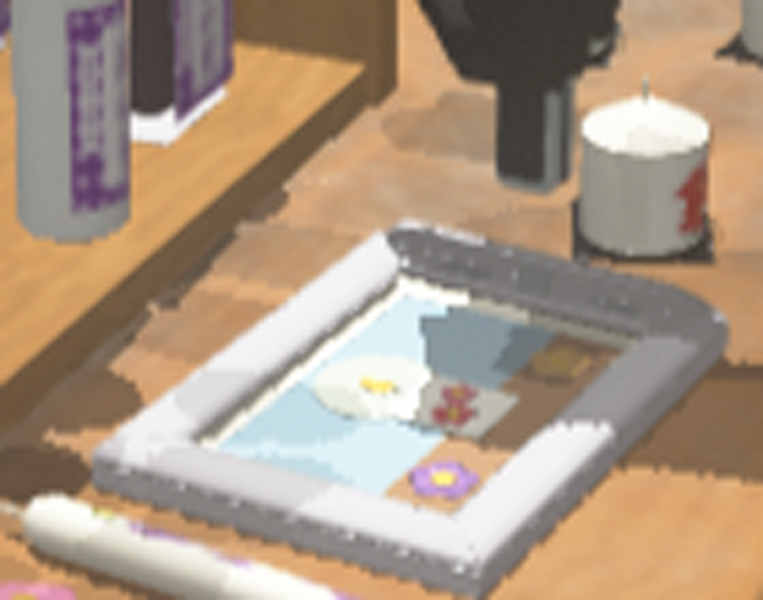

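The left rail is shut as well. Only the right rail, at the back around (550,275), still stands open, and the tips are above it.

```bash
python3 -m jog '[[[1,0,16],[0,0,0]],[[0,0,10],[0,0,0]],[[0,0,4],[0,0,0]],[[0,1,3],[0,0,0]],[[0,1,3],[0,0,0]],[[0,1,2],[0,0,0]],[[0,0,2],[0,0,0]],[[0,0,0],[0,0,0]]]';  python3 p.py 0 -.0715 .0355
```

```text
time_s: 9.85
eef_pos: [0.5194, 0.1251, 0.0355]
orientation: [0.153, 3.136, 0.008]
force: [-1.8, 5.4, 10.3]
grip_width: -0.0004
finger_force: 5.8
[-0.8 -6.6 -0. ] [0.3  0.08 0.36] [0.5194 0.1251 0.0355] [-1.8  5.4 10.3] 9.85
```

```bash
python3 -m jog '[[[0,0,-20],[0,0,0]],[[0,0,-30],[0,0,0]],[[0,0,-40],[0,0,0]],[[0,0,0],[0,0,0]]]'; python3 p.py 0 -.0735 .048
python3 - <<'E'
from h import *
b,d=vision.get_image("side")
cv2.imwrite("pics/c6.png",cv2.resize(b[200:310,220:360],(763,600),interpolation=cv2.INTER_CUBIC))
E
```

```text
time_s: 10.25
eef_pos: [0.5223, 0.1213, 0.1285]
orientation: [0.158, 3.128, 0.004]
force: [0.2, 0.9, -0.8]
grip_width: -0.0
finger_force: 0.0
[ 3.1 -5.4 80.5] [0.17 0.53 0.14] [0.5223 0.1213 0.1285] [ 0.2  0.9 -0.8] 10.25
```

View pics/c6.png

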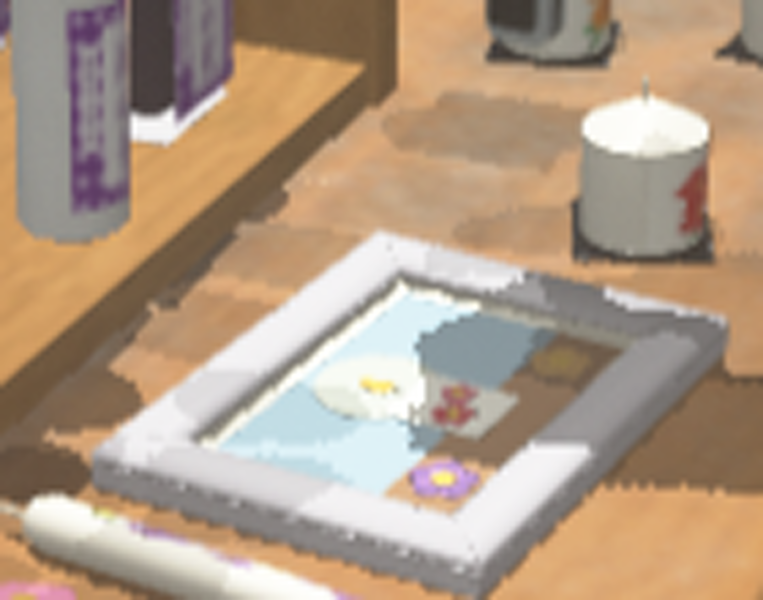

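All four rails look flat, and the frame and goods are in place. I'll check the heights once, then hand in.

```bash
python3 -m jog '[[[0,0,-30],[0,0,0]],[[0,0,-10],[0,0,0]],[[0,0,0],[0,0,0]]]' | head -2; python3 - <<'E'
from h import *
b,d=vision.get_image("side");P=cloud("side",d).reshape(-1,3)
q=R.from_euler('z',.1036).apply(P-[.527,.1895,0])*1000
for n,x,y in(("near",-54,0),("far",54,0),("left",0,76),("right",0,-76)):
    k=(abs(q[:,0]-x)<(6 if x else 40))&(abs(q[:,1]-y)<(6 if y else 55))&(q[:,2]<40)
    print(n,k.sum(),np.round(np.percentile(q[k,2],[10,50,90]),1))
E
```

```text
time_s: 10.6
eef_pos: [0.5196, 0.1206, 0.1646]
near 213 [14.1 15.4 16.4]
far 301 [ 6.6 14.6 16.5]
left 124 [14.1 15.3 16.4]
right 158 [ 6.4 15.  16.4]
```

```bash
python3 -c "
from workcell import r
print(r.close_job())"
```

```text
the job is handed in; nothing more can be done
None
```

All four rails are pressed shut and measure about 15 mm high; the frame and goods look unmoved in the side view, and I handed the job in at about 10.6 s.

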